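# Load the warming drawer and set its timer

## Robot

A 7-joint arm with a two-finger parallel gripper is mounted at the origin on the work surface. World frame = base frame: x ahead of the robot, y to its left, z up, the work surface at z = 0. Lengths are in mm, angles in rad, forces in N, time in s.
With the tool pointing down it reaches from about 400 to 875 mm from the base axis. Payload 4.4 kg.
Tool frame: the origin (TCP) lies at the centre of the arm's flange, where the gripper is bolted on; the fingertips stand 173 mm ahead of it and the grasp point (between the pads) lies 155 mm ahead of it; z points along the fingers, y is the direction in which the jaws open and shut (so a half turn about z gives the same grasp; the last joint's range is limited). The gripper opens to 85 mm and grips with 20 to 120 N. Pads are 22 mm wide; open, the fingers measure 114 mm over their backs; the gripper's body (76 mm by 85 mm) begins 54 mm behind the grasp point. The pads swing forward as they close: fully open they stand 13 mm farther back than shut.
Start: joints at [-1.363, 0.628, 0.038, 1.517, -0.027, 0.996, -0.02], TCP at [175.736, 625.805, 404.713] pointing down, gripper open.
Joint ranges: [-3.06, 3.06], [-0.37, 2.12], [-1.25, 1.32], [0.18, 2.47], [-1.1, 4.24], [0.23, 1.98], [-2.94, 2.94]. Speed limits (rad/s): [2.57, 2.57, 3.14, 3.14, 3.14, 3.14, 3.14].

## Interface

Orientations are given as [roll, pitch, yaw] about the fixed x, y, z axes, in that order (R = Rz(yaw) Ry(pitch) Rx(roll)).
In Python, from cell import * gives the robot as it stands. The module is installed in compiled form; this text tells all that it offers.
- The arm moves only by the shell command python3 -m jog 'ROWS'. ROWS is JSON, one flat list of numbers, 5 for each row, row after row: the shift along the tool's x, y, z in mm, then the turn about the tool's z in degrees, then the finger opening in mm, from 0 to 85.4. A call has 1 to 20 rows; each row is the pose to reach, as a shift and turn from the pose commanded when the call began, along the tool's axes at that moment; what a row does not reach only later rows make up. A row lasts 1/12 s, in which the tool goes at most 41.7 mm and 7.16 degrees, less where a joint would pass 70% of its speed; a pose out of reach is approached as far as the arm can. A call with a gripper value outside its range is refused whole. The fingers move at their own pace and stop on an object; the grip force is fixed at half the most. Time passes only in rows, so rows that repeat a pose let the fingers close. It gives the time, the measured TCP pose, the force and the opening at its end, in the units of the state.
- read_state(): the state, without advancing time (a new reading comes with each control period).
- get_image(name): name is "side" or "top"; returns (picture, depth): 384x512x3 uint8, blue, green, red; 384x512 float32, mm along the optical axis (not along the pixel's ray), 0 where there is no reading.
- camera_params(name): a dict with "K" (3x3 intrinsics, pixels), "T" (4x4, takes a point from camera to world coordinates). Camera axes: x right, y up, looking along -z (the intrinsics and any distortion apply to the point x, -y, -z); pixel columns grow to the right and rows downward; lengths in mm; the calibration is good to about 2 mm. A picture is of the moment at which its call begins. camera_params takes no time and is no camera call.
- finish_job(): hands the job in, once; it reports no verdict.
The state is a dict: "clock": time; "qpos": joint angles; "qd": joint speeds; "tau": joint torques, N m; "eef_pos": TCP position; "tool_rot": TCP orientation; "force": force on the tool from outside, world axes, zero at the start; "torque": the same for the moment, N m; "width": finger opening in mm.
Only numpy, scipy, OpenCV 4.12 (cv2) and the standard library are available. Lean on these libraries where they do the work, as an engineer would, in place of code of your own. Each camera call takes 0.05 s, during which the arm holds its last target.

## Task

Put the small iced loaves in their purple paper cases to keep warm: pull the warming drawer out to its stop, stand every one of the small loaves on the baking sheet upright in the drawer, and push the drawer fully home. Only when the drawer is shut, turn the timer's numbered sleeve until the 6 stands at its index mark. Leave everything else on the bench where it is.

Things in the scene. Friction and masses are not known exactly. Their poses are not given: they have to be found in the camera images.
- loaf1: small loaf: a round upright cylinder, purple paper case 64 mm across and 46 mm high with a white iced dome on top, 72 mm high in all, about 0.18 kg, stiff. Origin: centre of its underside, z up when standing. 3 or all 4 of them are present. They start standing on the baking sheet
- loaf2: small loaf: a round upright cylinder, purple paper case 64 mm across and 46 mm high with a white iced dome on top, 72 mm high in all, about 0.18 kg, stiff. Origin: centre of its underside, z up when standing. 3 or all 4 of them are present. They start standing on the baking sheet
- loaf3: small loaf: a round upright cylinder, purple paper case 64 mm across and 46 mm high with a white iced dome on top, 72 mm high in all, about 0.18 kg, stiff. Origin: centre of its underside, z up when standing. 3 or all 4 of them are present. They start standing on the baking sheet
- loaf4: small loaf: a round upright cylinder, purple paper case 64 mm across and 46 mm high with a white iced dome on top, 72 mm high in all, about 0.18 kg, stiff. Origin: centre of its underside, z up when standing. 3 or all 4 of them are present. They start standing on the baking sheet
- sheet: baking sheet, fixed: flat aluminium square 230 x 230 mm, 3 mm thick, no rim, on the bench to the robot's left. Origin: centre of its underside
- cabinet: warming cabinet, fixed: steel with a clear glass top, 240 deep (x) x 340 wide (y) x 135 mm high, its drawer front faces the robot (its own -x). Origin: centre of its underside
- drawer (a joint): the drawer's travel in m: 0 fully home, 0.165 at its outer stop; it slides out along the cabinet's own -x, takes 2 to 4 N and stays where it is left
- drawer_handle (a point): middle of the drawer's black bar handle, 11 mm thick, 120 mm long along the drawer's y; moves with the drawer. It lies 108 mm above the bench, 27 mm below the cabinet's top; the gap between the bar and the drawer's front face is 39 mm. Axes as the cabinet's
- drawer_row (a point): point on the drawer's floor (19 mm above the bench), moves with the drawer; axes as the cabinet's. Floor inside: from -67 to +136 mm in x, 151 mm to either side in y. Side and back walls stand 29 mm above the floor, the front 106 mm. At the outer stop, x from -67 to +92 mm is clear of the cabinet: room for a row of loaves along y through this point. 108 mm clear under the glass
- timer: timer, fixed: white block 120 x 120 mm and 90 mm high, carrying the numbered sleeve upright on its top. Origin: centre of its underside. A black index mark lies on its top beside the sleeve, at its own +y
- sleeve (a joint): turn of the timer's sleeve in rad, growing anticlockwise seen from above: 0 when the 0 stands at the index mark, 30 degrees (0.5236) more per number up to 9 (6 is at 3.1416). A detent at every number: about 0.1 N m takes it out; let go between two numbers it snaps to the nearer. Starts at 0, 1, 2 or 3. End stops just beyond 0 and 9
- sleeve_grip (a point): point on the sleeve's upright axis at the height to grip, 123 mm above the bench, 33 mm above the block. The sleeve is a ribbed grey cylinder 52 mm across, its top 13 mm above this point; at its foot, 27 mm below this point, a flat black skirt 96 mm across carries the white numerals 0 to 9 and turns with it
- bigloaf: bystander: large brown loaf without a case, 110 mm across, 100 mm high. Origin: centre of its underside
- jar: bystander: jar, 54 mm across, 75 mm high. Origin: centre of its underside
- spatula: bystander: spatula, 200 mm long, lying flat
- bowl: bystander: steel bowl, 120 mm across, 60 mm high. Origin: centre of its underside
- brush: bystander: brush, 160 mm long, lying flat
Things that resemble listed ones, but are neither listed nor needed, are in the scene too. What is shaped like the timer but pink is not meant. Leave any green or red look-alike of the loaf3 alone.

How it is judged:
By the outcome, as a careful person would: the job done as asked, in the order asked, and still so for the second after the job is handed in, with the robot touching nothing.
Of loaf1, loaf2, loaf3, loaf4 only 3 to 4 are there at a start; the rules pass over those that are not, and their reading is None.
At some moment in a run one of loaf1, loaf2, loaf3, loaf4 may be knocked a few centimetres aside while the robot is not near it.
It also fails if it takes over 210 s, if anything falls off the work surface, if the arm or the gripper's body presses on something with over 40 N, if the wrist force passes 120 N, or if a joint passes its speed limit or range.

## Working session

There is one attempt and no reset: what is moved stays moved. The work goes in short steps, Python scripts to look and compute and a shell command to move; the robot and the scene stay as the last step left them, time stands still between calls to the robot, and variables do not carry over. Pictures are saved under pics/ and viewed, and the job is handed in when it is done.

```bash
mkdir -p pics; ls; cat > h.py <<'E'
from cell import *
import numpy as np, cv2
def snap(n,f):
    im,d=get_image(n); cv2.imwrite(f'pics/{f}.png',im); np.savez(f'pics/{f}.npz',im=im,d=d); return im,d
def world(n,d):
    p=camera_params(n);K=np.array(p["K"]);T=np.array(p["T"])
    v,u=np.mgrid[0:d.shape[0],0:d.shape[1]]
    x=(u-K[0,2])/K[0,0]*d; y=(v-K[1,2])/K[1,1]*d
    P=np.stack([x,-y,-d,np.ones_like(d)],-1)@T.T
    return P[...,:3]
E
python3 - <<'E'
from h import *
for n in ("top","side"):
    snap(n,n+"0"); p=camera_params(n); print({k:np.round(v,3).tolist() if not isinstance(v,str) else v for k,v in p.items()})
print(read_state())
E
```

```text
pics
{'K': [[455.066, 0.0, 262.68], [0.0, 455.066, 183.615], [0.0, 0.0, 1.0]], 'T': [[-0.005, 0.975, -0.22, 178.782], [-1.0, -0.006, -0.003, -85.201], [-0.005, 0.22, 0.975, 1434.064], [0.0, 0.0, 0.0, 1.0]]}
{'K': [[444.304, 0.0, 254.823], [0.0, 444.304, 191.799], [0.0, 0.0, 1.0]], 'T': [[0.898, 0.34, -0.281, 104.911], [-0.441, 0.674, -0.593, -839.658], [-0.012, 0.656, 0.755, 1092.148], [0.0, 0.0, 0.0, 1.0]]}
{'clock': 0.1, 'qpos': array([-1.36281423,  0.62924107,  0.03842852,  1.51828629, -0.02703562,
        0.99629507, -0.01998077]), 'qd': array([ 2.29831195e-05, -2.20011271e-03,  1.07080080e-03, -2.21671039e-03,
       -4.05949366e-04,  1.62218298e-03, -5.08902971e-04]), 'tau': array([ 2.78406922e-03, -5.64531434e+01,  1.23029385e+00, -1.93974620e+01,
        1.12127163e-02,  5.33768543e-03,  2.48945184e-05]), 'eef_pos': array([175.62565666, 625.5425361 , 403.88277501]), 'tool_rot': array([-3.13987963e+00, -2.24445392e-05,  2.86782311e+00]), 'force': array([ 0.09785639,  0.20428804, -0.21170261]), 'torque': array([ 0.02119356, -0.02217878, -0.00962978]), 'width': 85.33638992352769}
```

View pics/top0.png

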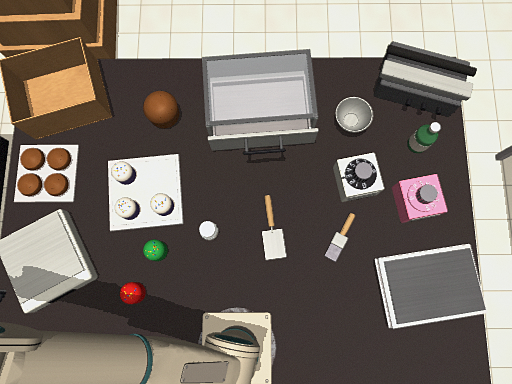

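View pics/side0.png

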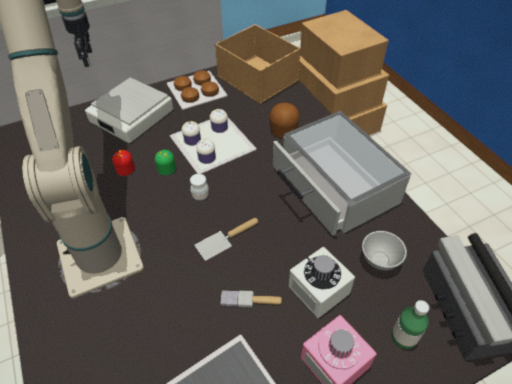

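Three small white-iced loaves stand on the sheet (top view 122,171; 125,208; 161,203). The green (154,250) and red (131,293) look-alikes and the pink timer (421,197) aren't meant. The white timer is at (358,176). The cabinet handle is at (264,153).

```bash
python3 - <<'E'
from h import *
im=np.load('pics/top0.npz')['im'];d=np.load('pics/top0.npz')['d']
W=world("top",d)
a=cv2.resize(im[140:300,80:220],None,fx=4,fy=4,interpolation=cv2.INTER_CUBIC);cv2.imwrite('pics/c1.png',a[:600])
a=cv2.resize(im[45:215,195:395],None,fx=3.5,fy=3.5,interpolation=cv2.INTER_CUBIC);cv2.imwrite('pics/c2.png',a)
for (u,v) in [(122,171),(125,208),(161,203),(154,250),(131,293),(210,230),(160,109),(359,176),(375,158),(365,173),(264,153),(250,155),(284,152),(262,100),(209,132),(316,130),(206,56),(310,53),(110,160),(181,156),(183,222),(355,115),(421,197)]:
    print(u,v,np.round(np.median(W[v-1:v+2,u-1:u+2].reshape(-1,3),0)))
# loaves: sheet area z between
X=W.reshape(-1,3)
bw=im.min(2)
m=(W[...,2]>55)&(W[...,2]<90)
m[:,:80]=0;m[:,240:]=0;m[:150]=0;m[240:]=0
n,l,s,c=cv2.connectedComponentsWithStats(m.astype(np.uint8))
for i in range(1,n):
    P=W[l==i]; 
    if s[i,4]>20: print(s[i],np.round(P.mean(0)),np.round(P.min(0)),np.round(P.max(0)))
E
```

```text
122 171 [529. 353.  73.]
125 208 [413. 338.  74.]
161 203 [428. 228.  74.]
154 250 [286. 244.  71.]
131 293 [162. 305.  72.]
210 230 [344.  78.  77.]
160 109 [723. 240.  96.]
359 176 [ 494. -364.  136.]
375 158 [ 565. -426.   88.]
365 173 [ 502. -381.  135.]
264 153 [603. -85.   2.]
250 155 [599. -40.  -3.]
284 152 [ 607. -151.   -3.]
262 100 [734. -80. 135.]
209 132 [653.  87.  78.]
316 130 [ 641. -243.  127.]
206 56 [1363.  212. -750.]
310 53 [ 892. -231.  133.]
110 160 [585. 417.   3.]
181 156 [597. 187.  -1.]
183 222 [380. 173.  -0.]
355 115 [ 734. -390.    4.]
421 197 [ 430. -541.  133.]
[111 161  21  20 298] [532. 359.  68.] [504. 330.  56.] [564. 391.  81.]
[150 193  21  21 321] [430. 234.  68.] [400. 205.  55.] [462. 267.  81.]
[115 197  21  20 319] [419. 340.  68.] [391. 312.  55.] [450. 372.  83.]
[199 221  17  16 208] [349.  87.  74.] [326.  64.  58.] [373. 111.  86.]
```

View pics/c1.png

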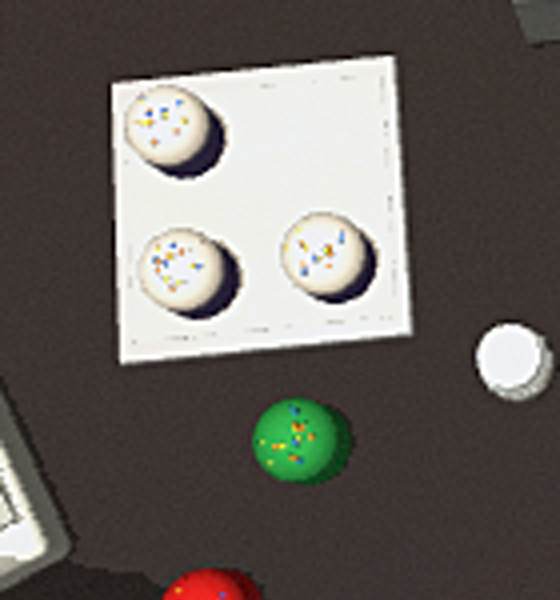

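View pics/c2.png

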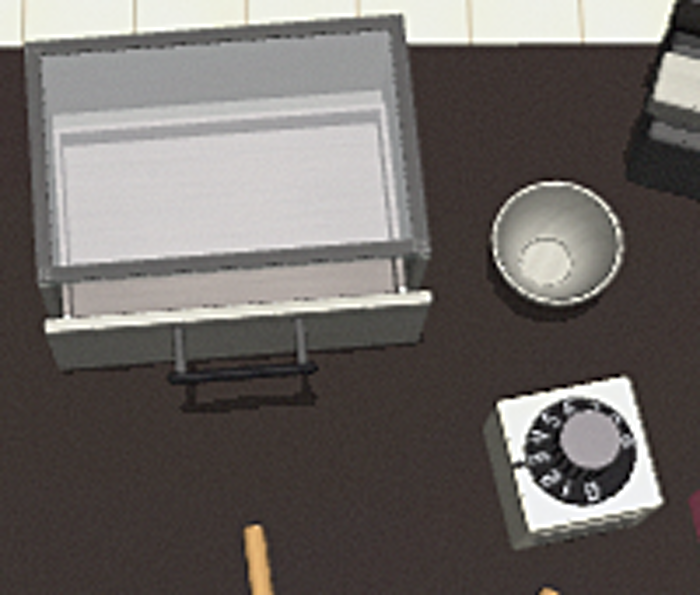

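```bash
cat >> h.py <<'E'
def ray(n,u,v,z):
    p=camera_params(n);K=np.array(p["K"]);T=np.array(p["T"])
    r=T[:3,:3]@np.array([(u-K[0,2])/K[0,0],-(v-K[1,2])/K[1,1],-1]); o=T[:3,3]
    return o+r*(z-o[2])/r[2]
E
python3 - <<'E'
from h import *
f=lambda u,v:(195+u/3.5-.36,45+v/3.5-.36)
# top edges crop c2
for nm,u,v,z in [("FL",45,283,135),("FR",428,256,135),("BL",25,45,135),("BR",403,14,135),("hL",172,377,108),("hR",316,368,108),("drTopL",46,323,125),("drTopR",431,296,125),("mark",519,465,90),("sleeve",592,440,136),("tTL",498,407,90),("tTR",629,378,90),("tBR",661,506,90),("tBL",524,535,90),("skirt",580,452,97)]:
    print(nm,np.round(ray("top",*f(u,v),z),1))
ds=np.load('pics/side0.npz');sW=world("side",ds['d']);tW=world("top",np.load('pics/top0.npz')['d'])
from scipy.optimize import least_squares
for c in [(530,355),(428,232),(416,339)]:
    for nm,Ws in (("both",[sW,tW]),("top",[tW]),("side",[sW])):
        P=np.concatenate([w.reshape(-1,3) for w in Ws])
        P=P[(np.hypot(P[:,0]-c[0],P[:,1]-c[1])<45)&(P[:,2]>46)&(P[:,2]<90)]
        # ellipsoid dome: radius 32, base z0=49, height 26
        g=lambda q:np.sqrt(((P[:,0]-q[0])/33)**2+((P[:,1]-q[1])/33)**2+((P[:,2]-49)/26)**2)*30-30
        q=least_squares(g,c,loss='soft_l1'); print(c,nm,len(P),np.round(q.x,1),q.cost/len(P))
E
```

```text
FL [653.2  84.5 135. ]
FR [ 675.4 -246.1  135. ]
BL [877.6 107.1 135. ]
BR [ 905.3 -231.   135. ]
hL [576.2 -24.  108. ]
hR [ 583.5 -149.   108. ]
drTopL [620.4  84.1 125. ]
drTopR [ 642.6 -248.8  125. ]
mark [ 500.  -324.4   90. ]
sleeve [ 510.2 -378.5  136. ]
tTL [ 552.3 -308.4   90. ]
tTR [ 577.9 -424.4   90. ]
tBR [ 462.9 -445.1   90. ]
tBL [ 438.2 -326.    90. ]
skirt [ 509.6 -376.3   97. ]
(530, 355) both 546 [534.  363.3] 1.7906054182540383
(530, 355) top 333 [535.3 363.5] 1.3473244086825877
(530, 355) side 213 [531.  362.9] 2.147674749788336
(428, 232) both 594 [430.8 236.1] 1.5322449164155811
(428, 232) top 343 [432.1 236.3] 1.2944264810215809
(428, 232) side 251 [428.6 235.9] 1.6093039154410436
(416, 339) both 579 [419.2 344.7] 1.7085990385531038
(416, 339) top 345 [420.6 344.6] 1.4159487753237656
(416, 339) side 234 [416.5 345. ] 1.8122727067059388
```

```bash
python3 - <<'E'
from h import *
im=np.load('pics/side0.npz')['im']
a=cv2.resize(im[235:330,270:370],None,fx=6,fy=6,interpolation=cv2.INTER_CUBIC);cv2.imwrite('pics/c3.png',a)
E
```

```text
(no output)
```

View pics/c3.png

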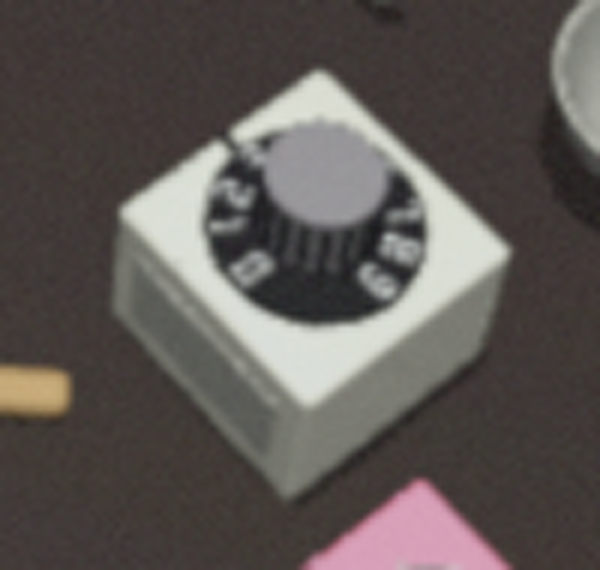

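```bash
cat >> h.py <<'E'
def to(x,y,z,yawdeg):
    s=read_state(); p=np.array(s['eef_pos']); w=s['tool_rot'][2]
    d=np.array([x,y,z])-p
    c,n=np.cos(w),np.sin(w)
    tx=d[0]*c+d[1]*n; ty=d[0]*n-d[1]*c
    t=-(yawdeg-np.degrees(w)); t=(t+180)%360-180
    L=np.linalg.norm(d)
    print(f"t={s['clock']:.2f} pos {np.round(p,1)} rot {np.round(np.degrees(s['tool_rot']),1)} q1 {s['qpos'][0]:.2f} q7 {s['qpos'][6]:.2f} F {np.round(s['force'],1)} w {s['width']:.1f}\n  -> dx {tx:.1f} dy {ty:.1f} dz {-d[2]:.1f} turn {t:.1f}  rows>= {max(L/41.7,abs(t)/7.16):.1f}")
E
python3 -c "
from h import *
to(580,-86.5,330,94)"
```

```text
t=0.10 pos [175.6 625.5 403.9] rot [-179.9   -0.   164.3] q1 -1.36 q7 -0.02 F [ 0.1  0.2 -0.2] w 85.3
  -> dx -581.8 dy -576.2 dz 73.9 turn 70.3  rows>= 19.7
```

```bash
python3 -m jog '[-582,-576,74,70.3,50, -582,-576,74,70.3,50, -582,-576,74,70.3,50, -582,-576,74,70.3,50, -582,-576,74,70.3,50, -582,-576,74,70.3,50, -582,-576,74,70.3,50, -582,-576,74,70.3,50, -582,-576,74,70.3,50, -582,-576,74,70.3,50, -582,-576,74,70.3,50, -582,-576,74,70.3,50, -582,-576,74,70.3,50, -582,-576,74,70.3,50, -582,-576,74,70.3,50, -582,-576,74,70.3,50, -582,-576,74,70.3,50, -582,-576,74,70.3,50, -582,-576,74,70.3,50, -582,-576,74,70.3,50]'
python3 -c "
from h import *
to(580,-86.5,263,94)
snap('top','t1');snap('side','s1')
im=cv2.imread('pics/s1.png');cv2.imwrite('pics/s1c.png',cv2.resize(im[60:260,230:430],None,fx=3,fy=3))"
```

```text
clock: 1.77
eef_pos: [581.2, -90.2, 330.2]
tool_rot: [3.141, 0.002, 1.638]
force: [0.8, 0.1, -0.8]
width: 49.7
t=1.77 pos [581.2 -90.2 330.2] rot [1.80e+02 1.00e-01 9.38e+01] q1 -0.09 q7 0.42 F [ 0.8  0.1 -0.8] w 49.7
  -> dx 3.7 dy -1.0 dz 67.2 turn -0.2  rows>= 1.6
```

View pics/s1c.png

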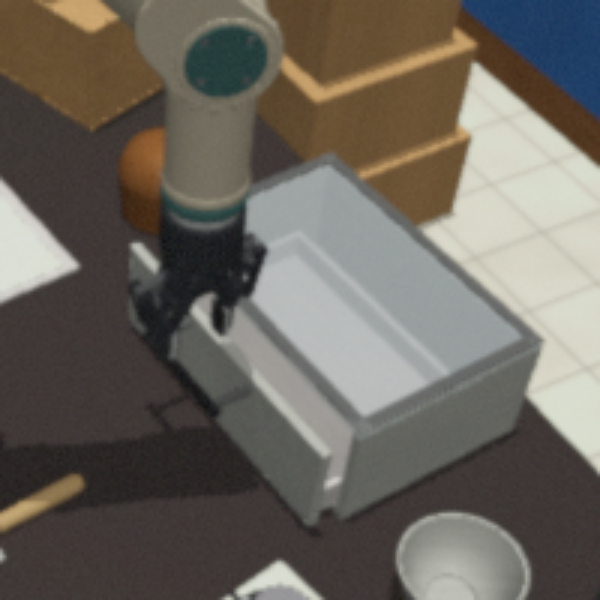

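```bash
python3 - <<'E'
from h import *
im=cv2.imread('pics/side0.png');cv2.imwrite('pics/c4.png',cv2.resize(im[140:240,265:365],None,fx=6,fy=6,interpolation=cv2.INTER_CUBIC))
E
```

```text
(no output)
```

View pics/c4.png

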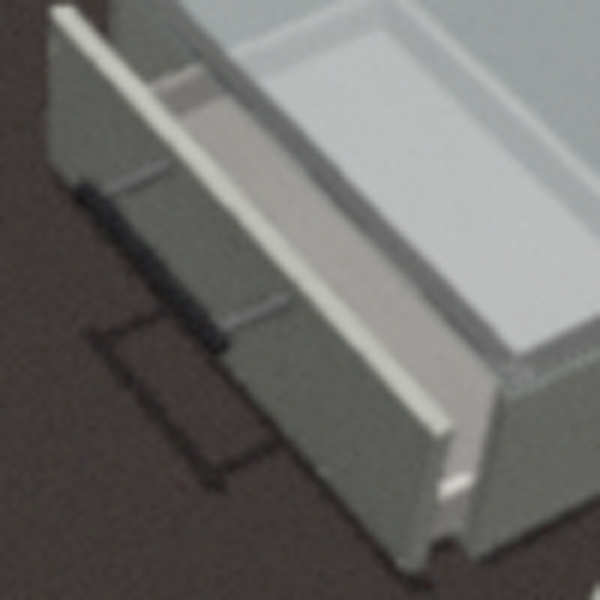

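```bash
python3 - <<'E'
from h import *
for u,v in [(83,188),(217,343)]: print(np.round(ray("side",265+u/6-.4,140+v/6-.4,108),1))
for u,v in [(62,8),(450,425)]: print(np.round(ray("side",265+u/6-.4,140+v/6-.4,125),1))
E
```

```text
[572.8 -22.8 108. ]
[ 581.7 -143.3  108. ]
[617.3  85.2 125. ]
[ 644.6 -247.   125. ]
```

Both views put the bar's centre at about (579, -85). Descend and close on it.

```bash
python3 -m jog '[5,-2,30,0,50, 5,-2,67,0,50, 5,-2,67,0,50, 5,-2,67,0,50, 5,-2,67,0,0, 5,-2,67,0,0, 5,-2,67,0,0, 5,-2,67,0,0, 5,-2,67,0,0, 5,-2,67,0,0, 5,-2,67,0,0]'
python3 -c "
from h import *
to(435,-95,263,94)"
```

```text
clock: 2.78
eef_pos: [578.6, -81.4, 265.8]
tool_rot: [3.138, 0.0, 1.641]
force: [-0.8, 1.3, 6.7]
width: 8.8
t=2.78 pos [578.6 -81.4 265.8] rot [179.8   0.   94. ] q1 -0.07 q7 0.45 F [-0.8  1.3  6.7] w 8.8
  -> dx -3.5 dy -144.2 dz 2.8 turn 0.0  rows>= 3.5
```

```bash
python3 -m jog '[0,-10,0,0,0, 0,-22,0,0,0, 0,-34,0,0,0, 0,-46,0,0,0, 0,-58,0,0,0, 0,-70,0,0,0, 0,-82,0,0,0, 0,-94,0,0,0, 0,-104,0,0,0, 0,-112,0,0,0, 0,-118,0,0,0, 0,-122,0,0,0, 0,-122,0,0,0, 0,-122,0,0,0]'
python3 -c "
from h import *
to(435,-95,263,94)"
```

```text
clock: 3.95
eef_pos: [457.1, -90.4, 265.7]
tool_rot: [3.137, 0.001, 1.64]
force: [-0.6, -0.7, 11.1]
width: 9.0
t=3.95 pos [457.1 -90.4 265.7] rot [1.797e+02 1.000e-01 9.400e+01] q1 -0.01 q7 0.53 F [-0.6 -0.7 11.1] w 9.0
  -> dx -3.0 dy -22.3 dz 2.7 turn -0.0  rows>= 0.5
```

```bash
python3 -m jog '[0,-4,0,0,0, 0,-8,0,0,0, 0,-12,0,0,0, 0,-12,0,0,0]'
python3 -m jog '[0,-3,0,0,0, 0,-6,0,0,0, 0,-6,0,0,0]'
python3 -m jog '[0,-3,0,0,0, 0,-6,0,0,0, 0,-6,0,0,0]'
```

```text
clock: 4.28
eef_pos: [445.4, -91.3, 265.7]
tool_rot: [3.136, 0.002, 1.641]
force: [0.4, -1.6, 9.2]
width: 8.6
clock: 4.53
eef_pos: [441.1, -91.4, 265.7]
tool_rot: [3.132, 0.003, 1.641]
force: [4.2, 0.3, 4.4]
width: 8.7
clock: 4.78
eef_pos: [439.4, -91.2, 265.8]
tool_rot: [3.122, 0.005, 1.643]
force: [15.2, 3.1, -6.8]
width: 8.8
```

At the stop (pull force rises to 15 N, handle x ≈ 441). Release and rise.

```bash
python3 -m jog '[0,6,0,0,0, 0,6,0,0,50, 0,6,0,0,50, 0,6,0,0,50, 0,6,0,0,50, 0,6,-40,0,50, 0,6,-80,0,50, 0,6,-120,0,50, 0,6,-120,0,85, 0,6,-120,0,85]'
python3 - <<'E'
from h import *
to(420,240,300,94)
snap('top','t2');snap('side','s2')
E
```

```text
clock: 5.62
eef_pos: [438.5, -91.1, 385.6]
tool_rot: [3.137, 0.0, 1.641]
force: [-0.5, 0.3, -0.3]
width: 72.2
t=5.62 pos [438.5 -91.1 385.6] rot [179.7   0.   94. ] q1 -0.12 q7 0.44 F [-0.5  0.3 -0.3] w 72.2
  -> dx 331.6 dy 4.7 dz 85.6 turn 0.0  rows>= 8.2
```

View pics/t2.png

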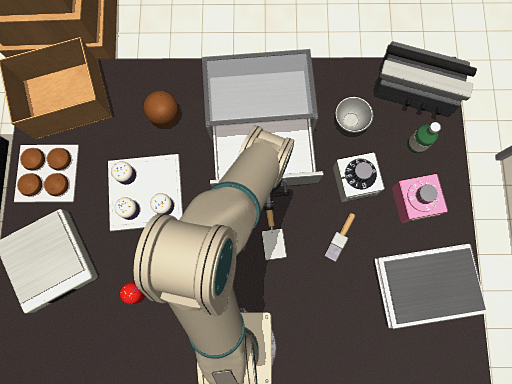

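View pics/s2.png

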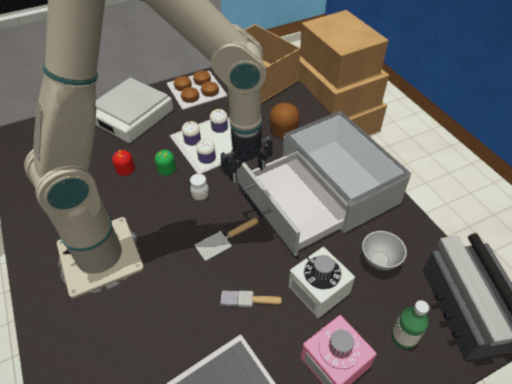

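```bash
cat >> h.py <<'E'
from scipy.optimize import least_squares
def dome(Ws,c,z0):
    P=np.concatenate([w.reshape(-1,3) for w in Ws])
    P=P[(np.hypot(P[:,0]-c[0],P[:,1]-c[1])<45)&(P[:,2]>z0-3)&(P[:,2]<z0+41)]
    g=lambda q:np.sqrt(((P[:,0]-q[0])/33)**2+((P[:,1]-q[1])/33)**2+((P[:,2]-z0)/26)**2)*30-30
    q=least_squares(g,c,loss='soft_l1'); return q.x,len(P),q.cost/max(len(P),1)
def loaves(f,cs,z0=49):
    for c in cs:
        for n,k in (("top","t"),("side","s")):
            q,n2,cost=dome([world(n,np.load(f'pics/{k}{f}.npz')['d'])],c,z0); print(c,n,np.round(q,1),n2,round(cost,2))
E
python3 - <<'E'
from h import *
loaves('2',[(430,236),(418,344),(533,363)])
to(430.5,236,300,94)
E
```

```text
(430, 236) top [432.5 236.3] 339 1.36
(430, 236) side [428.6 236.1] 248 1.9
(418, 344) top [420.2 344.7] 344 1.56
(418, 344) side [416.2 344.2] 232 1.86
(533, 363) top [534.9 363.1] 332 1.27
(533, 363) side [531.3 363.2] 214 1.87
t=5.72 pos [437.6 -90.8 383.2] rot [-179.9   -0.    94. ] q1 -0.12 q7 0.44 F [-0.1  0.5 -0.5] w 84.4
  -> dx 326.5 dy 15.8 dz 83.2 turn 0.0  rows>= 8.1
```

```bash
python3 -m jog '[40,4,20,0,85, 80,8,40,0,85, 120,12,50,0,85, 160,14,60,0,85, 200,15,70,0,85, 240,16,80,0,85, 280,16,83,0,85, 310,16,83,0,85, 327,16,83,0,85, 327,16,83,0,85, 327,16,83,0,85]'
python3 -c "
from h import *
to(430.5,236,186,94)"
```

```text
clock: 6.63
eef_pos: [430.4, 236.6, 299.0]
tool_rot: [-3.138, 0.002, 1.643]
force: [0.7, -1.4, -0.3]
width: 84.8
t=6.63 pos [430.4 236.6 299. ] rot [-1.798e+02  1.000e-01  9.410e+01] q1 -0.78 q7 -0.14 F [ 0.7 -1.4 -0.3] w 84.8
  -> dx -0.6 dy 0.1 dz 113.0 turn 0.1  rows>= 2.7
```

```bash
python3 -m jog '[0,0,35,0,85, 0,0,65,0,85, 0,0,90,0,85, 0,0,107,0,85, 0,0,113,0,85, 0,0,113,0,85]'
python3 -c "
from h import *
snap('side','s3')
to(430.5,236,186,94)
im=cv2.imread('pics/s3.png');cv2.imwrite('pics/s3c.png',cv2.resize(im[90:190,150:270],None,fx=5,fy=5))"
```

```text
clock: 7.13
eef_pos: [431.0, 234.0, 186.1]
tool_rot: [-3.138, 0.003, 1.638]
force: [-0.2, 0.4, 0.5]
width: 85.1
t=7.18 pos [431.4 234.6 187.3] rot [-1.799e+02  1.000e-01  9.390e+01] q1 -0.67 q7 -0.05 F [-0.2 -0.1 -0.2] w 85.2
  -> dx 1.4 dy -0.8 dz 1.3 turn -0.1  rows>= 0.0
```

View pics/s3c.png

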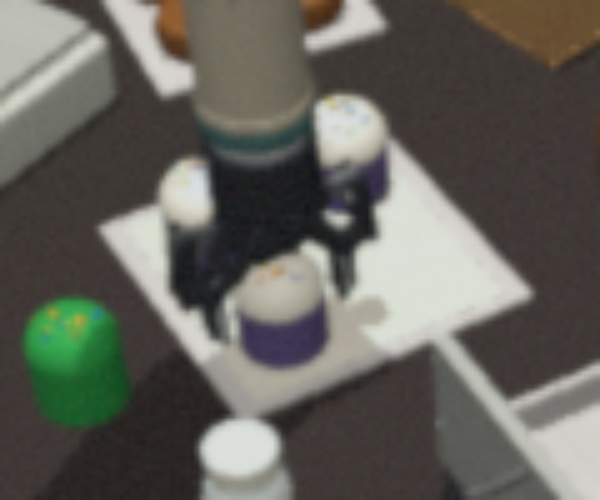

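```bash
python3 -m jog '[1,0,4,0,85, 1,0,4,0,40, 1,0,4,0,40, 1,0,4,0,40, 1,0,4,0,40, 1,0,4,0,40, 1,0,4,0,40, 1,0,4,0,40]'
python3 -m jog '[0,0,-30,0,40, 0,0,-70,0,40, 0,0,-110,0,40, 0,0,-150,0,40, 0,0,-150,0,40, 0,0,-150,0,40]'
python3 -c "
from h import *
snap('side','s4');snap('top','t4')
to(578,-182,300,94)
im=cv2.imread('pics/s4.png');cv2.imwrite('pics/s4c.png',cv2.resize(im[40:240,150:350],None,fx=3,fy=3))"
```

```text
clock: 7.85
eef_pos: [431.3, 237.4, 184.8]
tool_rot: [3.141, -0.001, 1.641]
force: [-0.9, 0.0, 5.9]
width: 63.1
clock: 8.35
eef_pos: [431.6, 237.7, 336.2]
tool_rot: [3.137, -0.003, 1.642]
force: [-0.1, -0.4, -3.2]
width: 63.1
t=8.45 pos [430.5 237.3 333.4] rot [-179.9   -0.    94.1] q1 -0.82 q7 -0.15 F [ 0.2  0.2 -3. ] w 62.5
  -> dx -428.7 dy 117.5 dz 33.4 turn 0.1  rows>= 10.7
```

View pics/s4c.png

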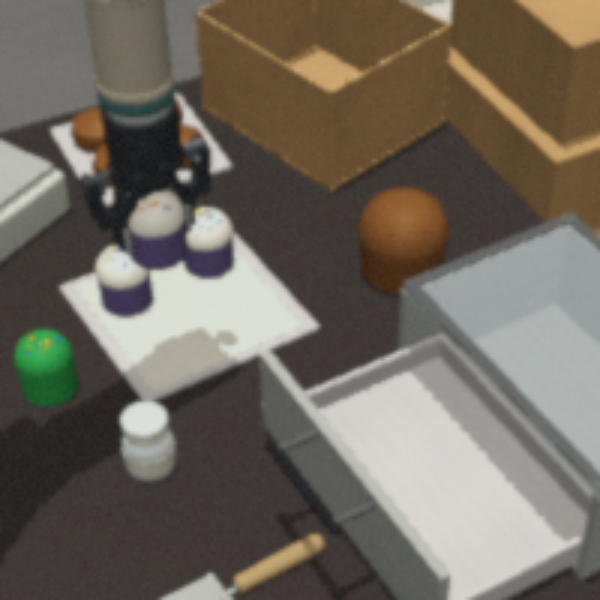

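View pics/t4.png

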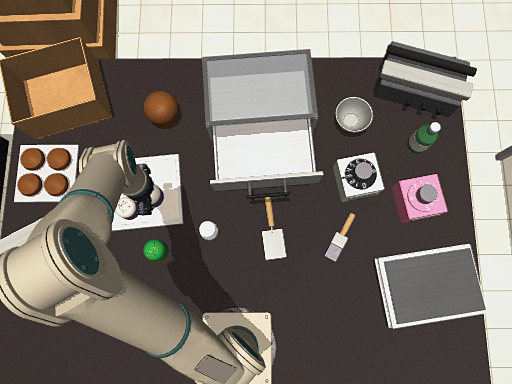

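Loaf A is held upright; the open drawer is now fully visible. Measuring its floor.

```bash
python3 - <<'E'
from h import *
im=cv2.imread('pics/t4.png');cv2.imwrite('pics/c5.png',cv2.resize(im[100:205,200:330],None,fx=6,fy=6,interpolation=cv2.INTER_CUBIC)[:600])
W=world('top',np.load('pics/t4.npz')['d'])
for u in (230,265,300):
    print(u,[tuple(np.round(W[v,u]).astype(int).tolist()) for v in range(116,190,5)])
v=150; print([tuple(np.round(W[v,u]).astype(int).tolist()) for u in (212,214,216,218,220,222,312,314,316,318,320)])
E
```

```text
230 [(682, 17, 138), (664, 16, 143), (693, 26, 18), (674, 25, 26), (660, 25, 17), (643, 26, 14), (625, 25, 17), (606, 24, 25), (591, 25, 18), (575, 25, 17), (556, 24, 24), (540, 24, 22), (524, 24, 21), (483, 15, 128), (480, 20, 69)]
265 [(682, -89, 136), (667, -89, 132), (693, -89, 17), (675, -89, 19), (658, -89, 20), (641, -89, 20), (622, -89, 24), (606, -89, 21), (590, -89, 18), (574, -88, 16), (557, -88, 19), (540, -88, 20), (498, -88, 124), (489, -88, 97), (490, -88, 21)]
300 [(681, -195, 137), (710, -205, 16), (693, -204, 16), (179, -85, 1434), (657, -203, 21), (639, -203, 23), (622, -202, 21), (608, -203, 13), (588, -201, 23), (572, -201, 21), (555, -200, 23), (540, -201, 18), (497, -192, 123), (498, -197, 57), (495, -201, -1)]
[(617, 85, 2), (601, 73, 52), (607, 69, 33), (610, 63, 23), (611, 57, 21), (612, 51, 17), (602, -239, 41), (616, -250, -3), (615, -256, -2), (615, -263, -1), (617, -270, -6)]
```

View pics/c5.png

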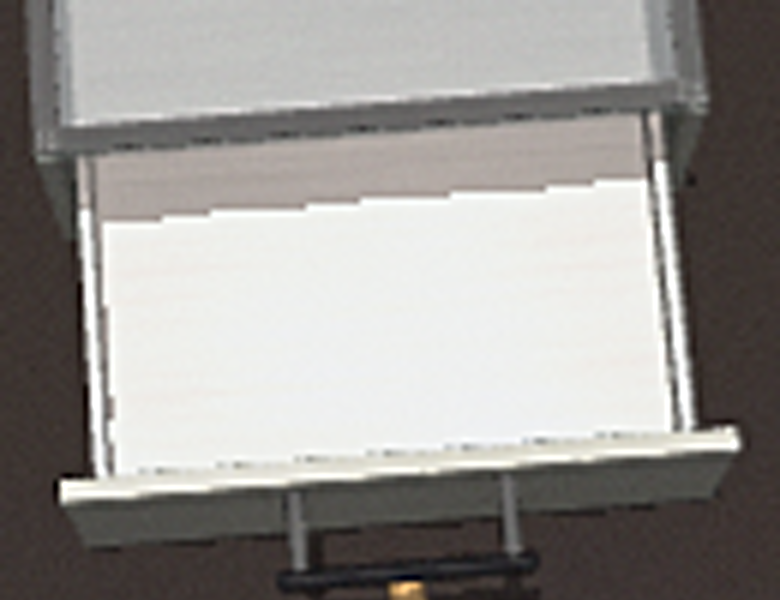

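```bash
python3 -m jog '[-20,5,-12,0,40, -60,16,-12,0,40, -100,28,-12,0,40, -140,38,-12,0,40, -180,49,-12,0,40, -220,60,-12,0,40, -260,71,-12,0,40, -300,82,-12,0,40, -340,93,-12,0,40, -380,104,-12,0,40, -410,115,-12,0,40, -425,122,-12,0,40, -430,123,-12,0,40, -430,123,-12,0,40, -430,123,-12,0,40]'
python3 -c "
from h import *
to(583.6,-183.3,204,94)"
```

```text
clock: 9.7
eef_pos: [583.3, -181.9, 343.9]
tool_rot: [-3.138, -0.003, 1.641]
force: [-0.0, 0.4, -1.5]
width: 62.8
t=9.70 pos [ 583.3 -181.9  343.9] rot [-179.8   -0.2   94. ] q1 0.05 q7 0.58 F [-0.   0.4 -1.5] w 62.8
  -> dx -1.4 dy 0.2 dz 139.9 turn 0.0  rows>= 3.4
```

```bash
python3 -m jog '[-1,0,40,0,40, -1,0,80,0,40, -1,0,110,0,40, -1,0,128,0,40, -1,0,134,0,40, -1,0,138,0,40, -1,0,138,0,40, -1,0,138,0,40]'
python3 -c "
from h import *
snap('side','s5')
to(583.6,-183.3,202,94)
im=cv2.imread('pics/s5.png');cv2.imwrite('pics/s5c.png',cv2.resize(im[110:260,230:430],None,fx=4,fy=4))"
```

```text
clock: 10.37
eef_pos: [584.7, -183.7, 208.9]
tool_rot: [3.14, 0.0, 1.642]
force: [-0.2, -0.3, -1.1]
width: 62.8
t=10.42 pos [ 584.8 -183.9  209.2] rot [179.9   0.   94. ] q1 0.11 q7 0.65 F [-0.2 -0.4 -1.4] w 62.7
  -> dx 0.7 dy -1.2 dz 7.2 turn 0.0  rows>= 0.2
```

View pics/s5c.png

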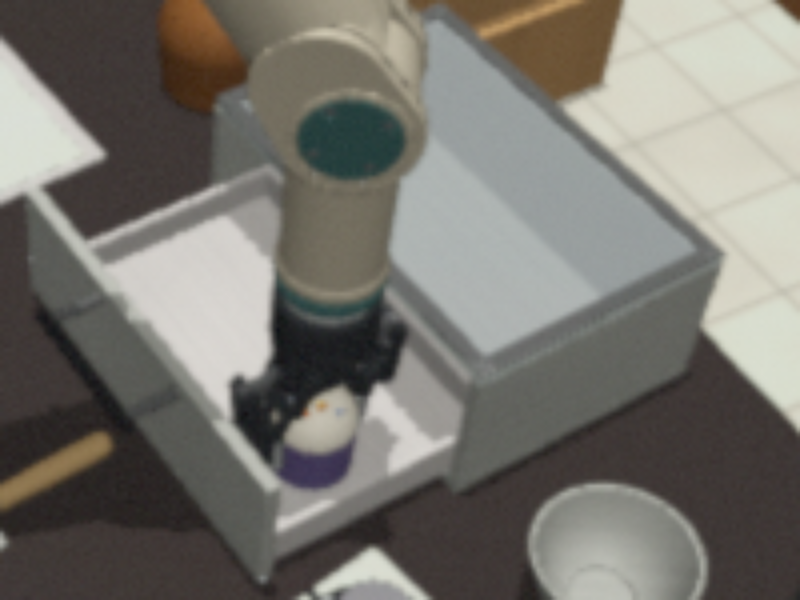

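```bash
python3 -m jog '[0,0,3,0,40, 0,0,5,0,40, 0,0,5,0,40, 0,0,5,0,40]'
python3 -m jog '[0,0,2,0,40, 0,0,2,0,40, 0,0,2,0,40]'
```

```text
clock: 10.75
eef_pos: [584.1, -184.1, 202.9]
tool_rot: [3.141, -0.0, 1.641]
force: [-0.0, 0.7, -2.5]
width: 62.3
clock: 11.0
eef_pos: [584.4, -184.2, 200.9]
tool_rot: [3.141, 0.0, 1.641]
force: [-0.1, -0.9, 0.6]
width: 62.7
```

```bash
python3 -m jog '[0,0,1,0,40, 0,0,1,0,70, 0,0,1,0,78, 0,0,1,0,78, 0,0,1,0,78, 0,0,-40,0,78, 0,0,-80,0,78, 0,0,-120,0,78, 0,0,-150,0,85, 0,0,-150,0,85]'
python3 - <<'E'
from h import *
snap('top','t6');snap('side','s6')
loaves('6',[(418,344),(533,363)]); loaves('6',[(583,-183)],65)
to(418,344,300,94)
im=cv2.imread('pics/s6.png');cv2.imwrite('pics/s6c.png',cv2.resize(im[80:280,150:400],None,fx=3,fy=3))
E
```

```text
clock: 11.83
eef_pos: [586.0, -185.3, 357.3]
tool_rot: [3.131, 0.004, 1.641]
force: [0.5, -0.7, 0.0]
width: 84.9
(418, 344) top [420.1 345.1] 346 1.38
(418, 344) side [416.8 345. ] 231 1.81
(533, 363) top [535.2 362.6] 329 1.37
(533, 363) side [531.3 363. ] 214 1.9
(583, -183) top [ 586.  -185.1] 132 1.43
(583, -183) side [ 583.6 -185.2] 358 1.3
t=11.93 pos [ 584.4 -184.1  351.9] rot [179.9   0.   94. ] q1 0.05 q7 0.59 F [ 0.3 -0.1 -1. ] w 84.8
  -> dx 538.5 dy -128.9 dz 51.9 turn 0.0  rows>= 13.3
```

View pics/s6c.png

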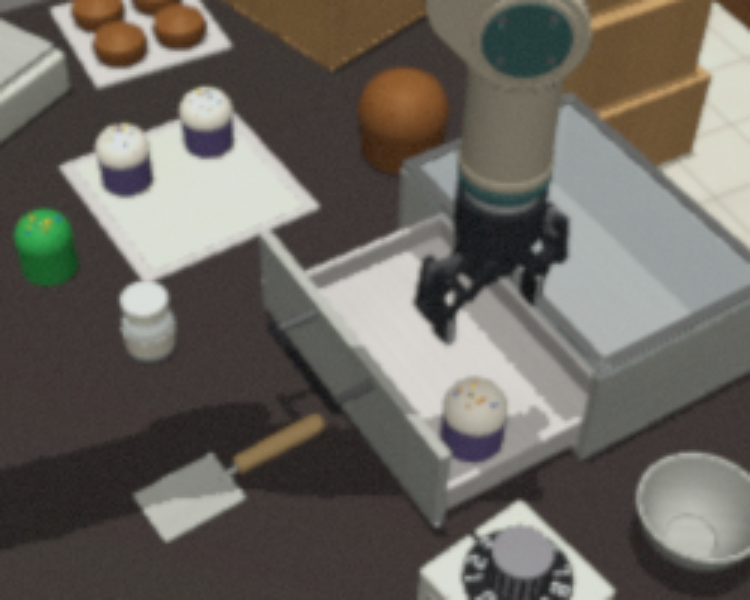

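View pics/t6.png

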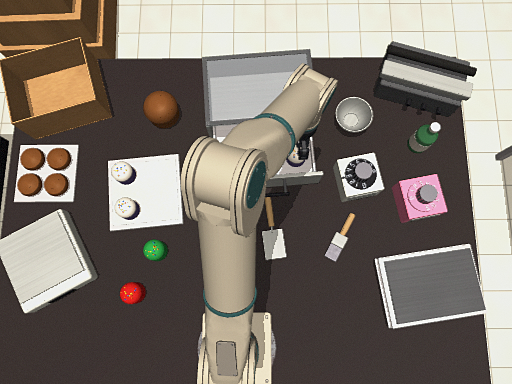

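Loaf A stands upright at (585,-185) in the drawer; the two others are unmoved. Next is loaf B at (418,345).

```bash
python3 -m jog '[40,-10,0,0,85, 80,-19,0,0,85, 120,-29,0,0,85, 160,-38,0,0,85, 200,-48,0,0,85, 240,-57,0,0,85, 280,-67,0,0,85, 320,-77,10,0,85, 360,-86,20,0,85, 400,-96,30,0,85, 440,-105,40,0,85, 480,-115,52,0,85, 515,-123,52,0,85, 535,-128,52,0,85, 539,-129,52,0,85, 539,-129,52,0,85, 539,-129,52,0,85, 539,-129,52,0,85]'
python3 - <<'E'
from h import *
to(418.3,344.5,184,94)
snap('side','s7');snap('top','t7')
loaves('7',[(418,344),(533,363)])
E
```

```text
clock: 13.43
eef_pos: [418.4, 342.5, 298.2]
tool_rot: [-3.141, 0.002, 1.638]
force: [0.5, -0.6, -0.6]
width: 85.6
t=13.43 pos [418.4 342.5 298.2] rot [-1.80e+02  1.00e-01  9.38e+01] q1 -0.98 q7 -0.30 F [ 0.5 -0.6 -0.6] w 85.6
  -> dx 2.0 dy 0.0 dz 114.2 turn -0.2  rows>= 2.7
(418, 344) top [420.4 344.7] 341 1.56
(418, 344) side [416.4 344.3] 233 1.87
(533, 363) top [534.7 363. ] 313 1.54
(533, 363) side [531.4 363.5] 215 2.07
```

```bash
python3 -m jog '[1,0,35,0,85, 1,0,65,0,85, 1,0,90,0,85, 1,0,107,0,85, 1,0,114,0,85, 1,0,115,0,85, 1,0,115,0,85, 1,0,115,0,40, 1,0,115,0,40, 1,0,115,0,40, 1,0,115,0,40, 1,0,115,0,40, 1,0,115,0,40]'
python3 -m jog '[0,0,-30,0,40, 0,0,-70,0,40, 0,0,-110,0,40, 0,0,-150,0,40, 0,0,-161,0,40, 0,0,-161,0,40, 0,0,-161,0,40]'
python3 - <<'E'
from h import *
to(577,-88.5,344,94)
snap('side','s8');snap('top','t8')
loaves('8',[(533,363)])
im=cv2.imread('pics/s8.png');cv2.imwrite('pics/s8c.png',cv2.resize(im[40:240,150:350],None,fx=3,fy=3))
E
```

```text
clock: 14.62
eef_pos: [418.2, 345.8, 185.3]
tool_rot: [3.139, -0.001, 1.641]
force: [-1.1, 0.2, 4.8]
width: 62.5
clock: 15.2
eef_pos: [417.1, 345.6, 344.8]
tool_rot: [3.142, -0.001, 1.642]
force: [-0.4, -0.9, -2.3]
width: 62.3
t=15.20 pos [417.1 345.6 344.8] rot [ 1.80e+02 -1.00e-01  9.41e+01] q1 -1.02 q7 -0.33 F [-0.4 -0.9 -2.3] w 62.3
  -> dx -444.4 dy 128.8 dz 0.8 turn 0.1  rows>= 11.1
(533, 363) top [535.1 362.8] 334 1.4
(533, 363) side [531.1 363.4] 211 2.22
```

View pics/s8c.png

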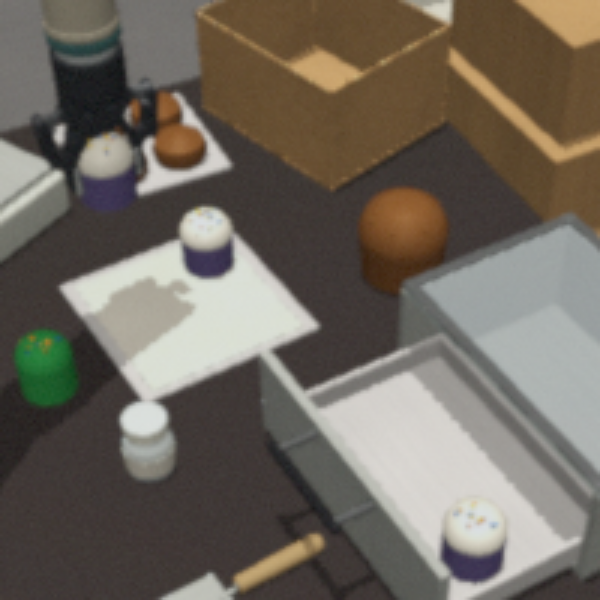

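```bash
python3 -m jog '[-20,6,0,0,40, -60,17,0,0,40, -100,29,0,0,40, -140,40,0,0,40, -180,52,0,0,40, -220,64,0,0,40, -260,75,0,0,40, -300,87,0,0,40, -340,98,0,0,40, -380,110,0,0,40, -415,121,0,0,40, -435,126,0,0,40, -444,129,0,0,40, -444,129,0,0,40, -444,129,0,0,40, -444,129,0,0,40]'
python3 -c "
from h import *
to(577,-88.5,204,94)"
```

```text
clock: 16.63
eef_pos: [576.9, -85.8, 343.5]
tool_rot: [-3.139, -0.002, 1.644]
force: [-0.2, -0.7, -2.5]
width: 62.5
t=16.63 pos [576.9 -85.8 343.5] rot [-1.798e+02 -1.000e-01  9.420e+01] q1 -0.13 q7 0.46 F [-0.2 -0.7 -2.5] w 62.5
  -> dx -2.7 dy -0.1 dz 139.5 turn 0.2  rows>= 3.3
```

```bash
python3 -m jog '[-1,0,40,0,40, -1,0,80,0,40, -1,0,110,0,40, -1,0,128,0,40, -1,0,137,0,40, -1,0,140,0,40, -1,0,140,0,40, -1,0,140,0,40]'
python3 -m jog '[0,0,1,0,40, 0,0,2,0,40, 0,0,2,0,40]'
```

```text
clock: 17.3
eef_pos: [578.2, -88.8, 205.9]
tool_rot: [3.14, 0.0, 1.642]
force: [-0.2, -0.4, -1.8]
width: 62.6
clock: 17.55
eef_pos: [577.8, -89.3, 203.5]
tool_rot: [3.14, 0.0, 1.641]
force: [-0.1, -0.2, -3.1]
width: 62.7
```

```bash
python3 -m jog '[0,0,2,0,40, 0,0,3,0,40, 0,0,3,0,40]'
python3 -m jog '[0,0,1,0,40, 0,0,1,0,70, 0,0,1,0,78, 0,0,1,0,78, 0,0,1,0,78, 0,0,-40,0,78, 0,0,-80,0,78, 0,0,-120,0,78, 0,0,-150,0,85, 0,0,-150,0,85]'
python3 - <<'E'
from h import *
snap('top','t9');snap('side','s9')
loaves('9',[(533,363)]); loaves('9',[(583,-183),(577,-88)],65)
to(533,363,340,94)
im=cv2.imread('pics/s9.png');cv2.imwrite('pics/s9c.png',cv2.resize(im[80:280,150:400],None,fx=3,fy=3))
E
```

```text
clock: 17.8
eef_pos: [578.2, -89.4, 201.3]
tool_rot: [3.139, -0.0, 1.641]
force: [-0.7, 0.6, 8.0]
width: 62.7
clock: 18.63
eef_pos: [579.5, -90.3, 355.9]
tool_rot: [3.131, 0.003, 1.64]
force: [1.8, -0.1, 0.3]
width: 85.0
(533, 363) top [535.2 363. ] 336 1.5
(533, 363) side [531.8 362.6] 210 1.95
(583, -183) top [ 587.  -185.4] 327 1.34
(583, -183) side [ 584.2 -185.1] 349 1.54
(577, -88) top [580.8 -90.6] 156 1.0
(577, -88) side [577.6 -90.5] 323 1.35
t=18.73 pos [577.7 -89.3 350.8] rot [179.9   0.   94. ] q1 -0.13 q7 0.46 F [-0.4  0.6 -0.2] w 84.9
  -> dx 454.3 dy -12.9 dz 10.8 turn 0.0  rows>= 10.9
```

View pics/s9c.png

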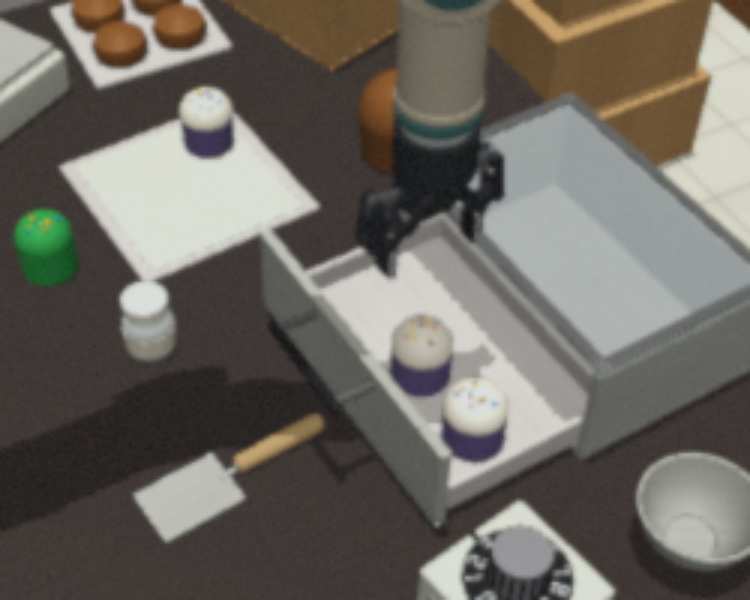

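Two loaves are standing in the drawer; the third is still at (533,363).

```bash
python3 -m jog '[20,-1,0,0,85, 60,-2,0,0,85, 100,-3,0,0,85, 140,-4,0,0,85, 180,-5,0,0,85, 220,-6,5,0,85, 260,-8,11,0,85, 300,-9,11,0,85, 340,-10,11,0,85, 380,-11,11,0,85, 415,-12,11,0,85, 440,-13,11,0,85, 454,-13,30,0,85, 454,-13,50,0,85, 454,-13,51,0,85, 454,-13,51,0,85]'
python3 - <<'E'
from h import *
snap('side','s10');snap('top','t10')
to(533,363,184,94)
loaves('10',[(533,363)])
E
```

```text
clock: 20.07
eef_pos: [531.8, 361.8, 295.9]
tool_rot: [-3.137, 0.004, 1.64]
force: [-0.4, -0.2, 0.3]
width: 85.0
t=20.17 pos [533.3 361.6 298.6] rot [-1.80e+02  1.00e-01  9.39e+01] q1 -0.87 q7 -0.24 F [ 0.  -0.3  0.2] w 85.0
  -> dx 1.5 dy -0.2 dz 114.6 turn -0.1  rows>= 2.7
(533, 363) top [535.3 362.6] 319 1.32
(533, 363) side [531.  362.8] 213 2.05
```

```bash
python3 -m jog '[1,0,35,0,85, 1,0,65,0,85, 1,0,90,0,85, 1,0,107,0,85, 1,0,114,0,85, 1,0,115,0,85, 1,0,115,0,85, 1,0,115,0,40, 1,0,115,0,40, 1,0,115,0,40, 1,0,115,0,40, 1,0,115,0,40, 1,0,115,0,40]'
python3 -m jog '[0,0,-30,0,40, 0,0,-70,0,40, 0,0,-110,0,40, 0,0,-150,0,40, 0,0,-161,0,40, 0,0,-161,0,40, 0,0,-161,0,40]'
python3 - <<'E'
from h import *
to(570.4,6.3,344,94)
E
```

```text
clock: 21.25
eef_pos: [533.5, 364.0, 185.8]
tool_rot: [3.139, -0.002, 1.641]
force: [-1.1, -1.0, 6.8]
width: 62.7
clock: 21.83
eef_pos: [532.3, 363.7, 344.9]
tool_rot: [3.142, -0.001, 1.641]
force: [-0.3, -0.1, -2.5]
width: 62.4
t=21.83 pos [532.3 363.7 344.9] rot [180.  -0.  94.] q1 -0.89 q7 -0.26 F [-0.3 -0.1 -2.5] w 62.4
  -> dx -359.2 dy 12.9 dz 0.9 turn 0.0  rows>= 8.6
```

```bash
python3 -m jog '[-20,1,0,0,40, -60,2,0,0,40, -100,4,0,0,40, -140,5,0,0,40, -180,7,0,0,40, -220,8,0,0,40, -260,9,0,0,40, -300,11,0,0,40, -335,12,0,0,40, -355,13,0,0,40, -361,13,0,0,40, -361,13,0,0,40, -361,13,0,0,40, -361,13,0,0,40]'
python3 -c "
from h import *
to(570.4,6.3,204,94)"
```

```text
clock: 23.0
eef_pos: [570.6, 6.8, 343.5]
tool_rot: [-3.139, -0.002, 1.644]
force: [-0.2, 0.5, -1.3]
width: 62.6
t=23.00 pos [570.6   6.8 343.5] rot [-1.799e+02 -1.000e-01  9.420e+01] q1 -0.31 q7 0.32 F [-0.2  0.5 -1.3] w 62.6
  -> dx -0.5 dy -0.2 dz 139.5 turn 0.2  rows>= 3.3
```

```bash
python3 -m jog '[0,0,40,0,40, 0,0,80,0,40, 0,0,110,0,40, 0,0,128,0,40, 0,0,137,0,40, 0,0,140,0,40, 0,0,141,0,40, 0,0,142,0,40, 0,0,142,0,40]'
python3 -m jog '[0,0,2,0,40, 0,0,3,0,40, 0,0,3,0,40]'
```

```text
clock: 23.75
eef_pos: [571.6, 4.8, 203.9]
tool_rot: [3.139, 0.0, 1.641]
force: [0.1, 0.1, -1.7]
width: 63.0
clock: 24.0
eef_pos: [571.8, 4.4, 201.7]
tool_rot: [3.138, -0.0, 1.641]
force: [-1.0, 0.1, 8.1]
width: 63.0
```

Contact (8 N). Release and rise, then look.

```bash
python3 -m jog '[0,0,0,0,70, 0,0,0,0,78, 0,0,0,0,78, 0,0,0,0,78, 0,0,-40,0,78, 0,0,-80,0,78, 0,0,-120,0,78, 0,0,-160,0,50, 0,0,-160,0,50, 0,0,-160,0,50]'
python3 - <<'E'
from h import *
snap('top','t11');snap('side','s11')
loaves('11',[(585,-185),(577,-90),(571,4)],65)
to(441,-93,340,94)
im=cv2.imread('pics/s11.png');cv2.imwrite('pics/s11c.png',cv2.resize(im[80:280,150:400],None,fx=3,fy=3))
E
```

```text
clock: 24.83
eef_pos: [571.6, 4.4, 362.2]
tool_rot: [3.136, -0.0, 1.641]
force: [-0.2, -0.7, -0.3]
width: 49.8
(585, -185) top [ 587.4 -185.7] 324 1.3
(585, -185) side [ 584.4 -185.3] 352 1.32
(577, -90) top [580.7 -90.5] 324 1.33
(577, -90) side [578.  -90.5] 323 1.44
(571, 4) top [574.2   3.4] 212 1.33
(571, 4) side [570.5   4. ] 295 1.42
t=24.93 pos [570.4   4.7 359. ] rot [-179.9   -0.    94. ] q1 -0.32 q7 0.32 F [-0.5 -0.  -1.3] w 49.7
  -> dx -88.4 dy -135.9 dz 19.0 turn 0.0  rows>= 3.9
```

View pics/s11c.png

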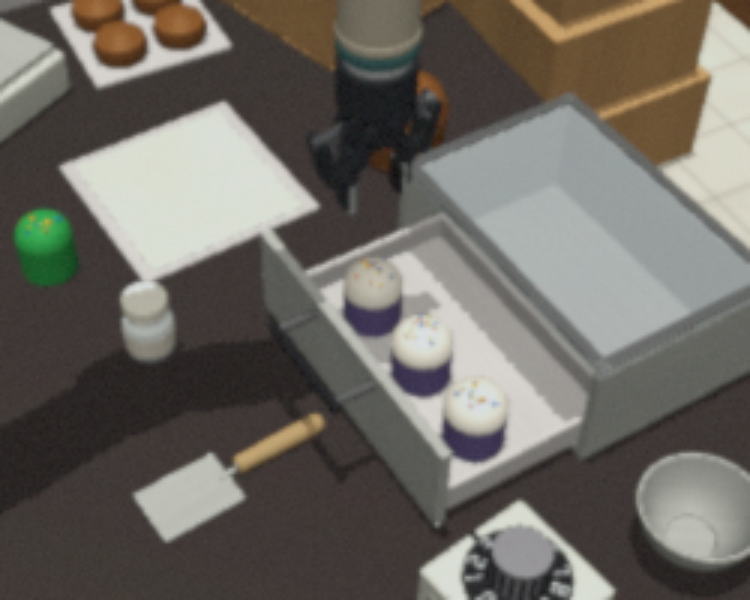

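View pics/t11.png

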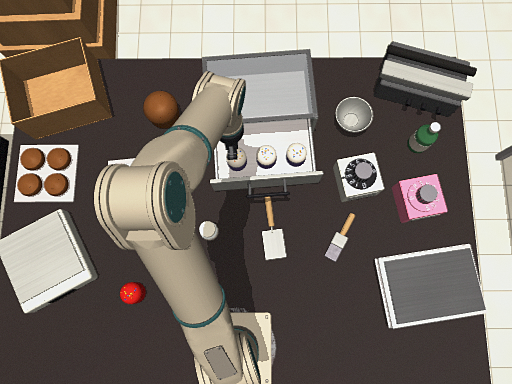

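```bash
python3 -m jog '[-22,-34,5,0,50, -44,-68,10,0,50, -66,-102,15,0,50, -82,-126,19,0,50, -88,-136,19,0,50, -88,-136,19,0,50, -88,-136,19,0,50, -88,-136,19,0,50]'
python3 -c "
from h import *
f=lambda u,v:(200+u/6-.4,100+v/6-.4)
print(ray('top',*f(280,580),108),ray('top',*f(538,562),108))
to(441,-93,264,94)
snap('top','t12')"
```

```text
clock: 25.6
eef_pos: [442.8, -91.9, 340.3]
tool_rot: [3.141, -0.0, 1.643]
force: [-0.3, 0.4, -0.3]
width: 50.0
[440.32728666 -31.89406624 108.        ] [ 448.59616147 -159.70855416  108.        ]
t=25.60 pos [442.8 -91.9 340.3] rot [180.   -0.   94.1] q1 -0.13 q7 0.55 F [-0.3  0.4 -0.3] w 50.0
  -> dx -0.9 dy -1.9 dz 76.3 turn 0.1  rows>= 1.8
```

```bash
python3 -m jog '[0,0,30,0,50, 0,0,55,0,50, 0,0,70,0,50, 0,0,75,0,50, 0,0,75,0,50, 0,0,75,0,0, 0,0,75,0,0, 0,0,75,0,0, 0,0,75,0,0, 0,0,75,0,0, 0,0,75,0,0]'
python3 -m jog '[0,5,0,0,0, 0,12,0,0,0, 0,22,0,0,0, 0,32,0,0,0, 0,42,0,0,0, 0,52,0,0,0, 0,62,0,0,0, 0,72,0,0,0, 0,82,0,0,0, 0,92,0,0,0, 0,102,0,0,0, 0,112,0,0,0, 0,122,0,0,0, 0,132,0,0,0, 0,140,0,0,0, 0,145,0,0,0, 0,148,0,0,0, 0,148,0,0,0]'
```

```text
clock: 26.57
eef_pos: [442.3, -92.8, 266.8]
tool_rot: [3.138, 0.0, 1.641]
force: [1.3, -0.1, 7.1]
width: 8.7
clock: 28.07
eef_pos: [589.9, -81.8, 266.9]
tool_rot: [3.14, -0.001, 1.642]
force: [0.4, 1.1, 5.2]
width: 8.5
```

```bash
python3 -m jog '[0,4,0,0,0, 0,8,0,0,0, 0,11,0,0,0, 0,13,0,0,0, 0,13,0,0,0]'
python3 -m jog '[0,2,0,0,0, 0,4,0,0,0, 0,4,0,0,0]'
python3 -m jog '[0,2,0,0,0, 0,3,0,0,0, 0,3,0,0,0]'
```

```text
clock: 28.48
eef_pos: [602.4, -80.9, 266.9]
tool_rot: [3.141, -0.001, 1.642]
force: [-1.3, 2.4, 5.7]
width: 8.4
clock: 28.73
eef_pos: [606.2, -80.7, 266.8]
tool_rot: [3.141, -0.001, 1.642]
force: [-1.1, 2.0, 6.2]
width: 8.9
clock: 28.98
eef_pos: [607.9, -80.6, 266.8]
tool_rot: [-3.139, -0.002, 1.641]
force: [-4.7, 1.3, 9.7]
width: 8.4
```

```bash
python3 -m jog '[0,2,0,0,0, 0,3,0,0,0, 0,3,0,0,0]'
```

```text
clock: 29.23
eef_pos: [608.9, -80.7, 266.8]
tool_rot: [-3.133, -0.003, 1.641]
force: [-11.0, 2.4, 15.7]
width: 8.3
```

```bash
python3 -m jog '[0,2,0,0,0, 0,2,0,0,0, 0,0,0,0,0]'
python3 -m jog '[0,-3,0,0,10, 0,-4,0,0,50, 0,-4,0,0,50, 0,-4,0,0,50, 0,-4,0,0,50, 0,-4,-40,0,50, 0,-4,-80,0,50, 0,-4,-110,0,50, 0,-4,-110,0,50]'
python3 - <<'E'
from h import *
snap('top','t13');snap('side','s13')
to(509,-378,310,0)
im=cv2.imread('pics/s13.png');cv2.imwrite('pics/s13c.png',cv2.resize(im[100:300,230:430],None,fx=3,fy=3))
E
```

```text
clock: 29.48
eef_pos: [608.8, -80.8, 266.8]
tool_rot: [-3.133, -0.003, 1.641]
force: [-7.5, 2.8, 12.2]
width: 8.8
clock: 30.23
eef_pos: [610.2, -82.3, 382.1]
tool_rot: [3.13, 0.003, 1.64]
force: [0.8, -0.4, 0.1]
width: 50.2
t=30.33 pos [608.4 -81.2 376.8] rot [179.8   0.   94. ] q1 -0.17 q7 0.44 F [-0.3 -0.2 -0.3] w 50.0
  -> dx -289.1 dy -119.9 dz 66.8 turn 94.0  rows>= 13.1
```

View pics/s13c.png

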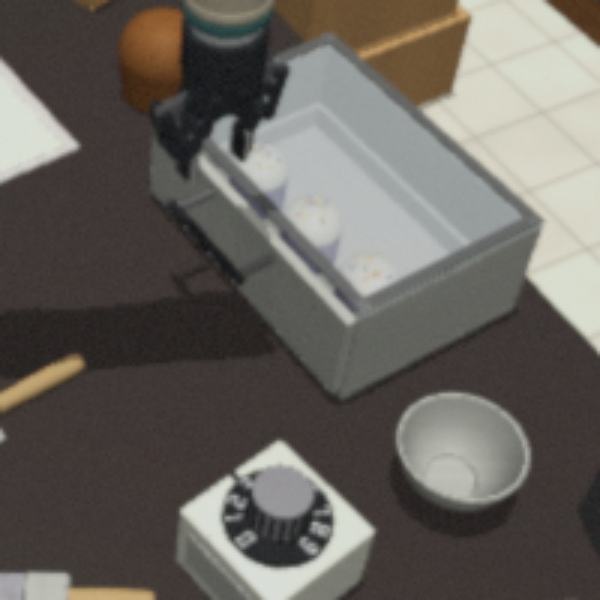

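View pics/t13.png

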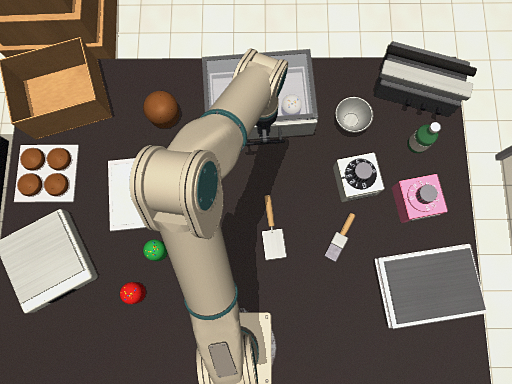

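```bash
python3 - <<'E'
from h import *
for n,k in (("top","t"),("side","s")):
    z=np.load(f'pics/{k}13.npz');W=world(n,z['d']);im=z['im'].astype(int)
    m=(np.hypot(W[...,0]-508,W[...,1]+377)<50)&(W[...,2]>127)&(W[...,2]<148)
    P=W[m]; v,u=np.nonzero(m); print(n,len(P),np.round(np.median(P,0),1),np.round(ray(n,u.mean(),v.mean(),136),1))
a=cv2.imread('pics/t13.png');cv2.imwrite('pics/c6.png',cv2.resize(a[145:210,325:395],None,fx=8,fy=8,interpolation=cv2.INTER_CUBIC))
a=cv2.imread('pics/s13.png');cv2.imwrite('pics/c7.png',cv2.resize(a[235:325,275:365],None,fx=6,fy=6,interpolation=cv2.INTER_CUBIC))
E
```

```text
top 254 [ 511.1 -376.1  135.4] [ 510.1 -375.7  136. ]
side 332 [ 508.2 -379.3  136.2] [ 507.9 -379.4  136. ]
```

View pics/c6.png

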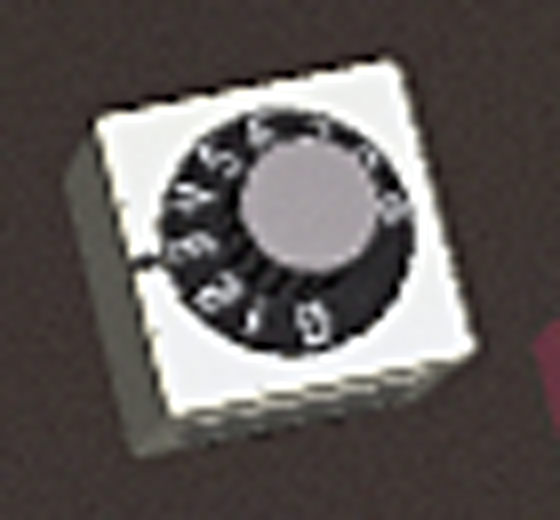

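```bash
python3 -c "
from h import *
to(509,-377.5,340,50)"
```

```text
t=30.33 pos [608.4 -81.2 376.8] rot [179.8   0.   94. ] q1 -0.17 q7 0.44 F [-0.3 -0.2 -0.3] w 50.0
  -> dx -288.6 dy -119.9 dz 36.8 turn 44.0  rows>= 7.5
```

```bash
python3 -m jog '[-35,-15,0,5,85, -70,-29,0,11,85, -105,-44,5,17,85, -140,-58,10,23,85, -175,-73,20,29,85, -210,-87,30,35,85, -245,-102,37,40,85, -275,-114,37,44,85, -289,-120,37,44,85, -289,-120,37,44,85, -289,-120,37,44,85]'
python3 -c "
from h import *
to(509,-377.5,278,50)"
```

```text
clock: 31.25
eef_pos: [507.5, -378.4, 336.8]
tool_rot: [-3.138, 0.0, 0.871]
force: [0.5, 1.2, -0.2]
width: 84.7
t=31.25 pos [ 507.5 -378.4  336.8] rot [-179.8    0.    49.9] q1 0.27 q7 0.33 F [ 0.5  1.2 -0.2] w 84.7
  -> dx 1.6 dy 0.6 dz 58.8 turn -0.1  rows>= 1.4
```

```bash
python3 -m jog '[1,0,20,0,85, 1,0,40,0,85, 1,0,53,0,85, 1,0,58,0,85, 1,0,60,0,85, 1,0,60,0,85, 1,0,60,0,85]'
python3 -c "
from h import *
to(509,-377.5,278,50)
snap('side','s14')
a=cv2.imread('pics/s14.png');cv2.imwrite('pics/c8.png',cv2.resize(a[225:325,265:375],None,fx=5,fy=5,interpolation=cv2.INTER_CUBIC))"
```

```text
clock: 31.83
eef_pos: [509.5, -377.1, 279.4]
tool_rot: [3.14, 0.0, 0.873]
force: [-1.1, -0.0, 0.5]
width: 84.9
t=31.83 pos [ 509.5 -377.1  279.4] rot [179.9   0.   50. ] q1 0.29 q7 0.37 F [-1.1 -0.   0.5] w 84.9
  -> dx -0.6 dy -0.2 dz 1.4 turn 0.0  rows>= 0.0
```

View pics/c8.png

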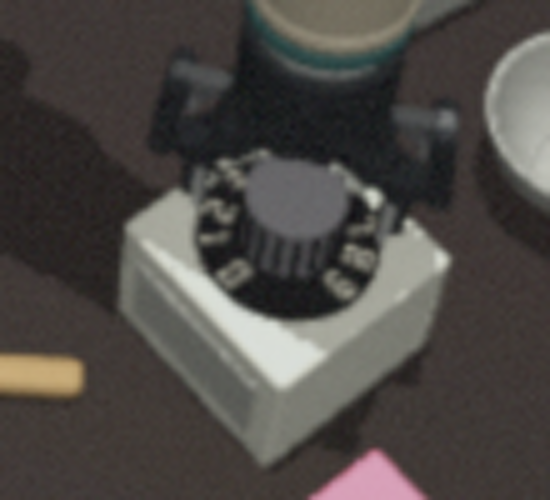

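```bash
python3 -m jog '[0,0,0,0,30, 0,0,0,0,30, 0,0,0,0,30, 0,0,0,0,30, 0,0,0,0,30, 0,0,0,0,30, 0,0,0,0,30, 0,0,0,0,30]'
python3 -m jog '[0,0,0,-6,30, 0,0,0,-12,30, 0,0,0,-18,30, 0,0,0,-24,30, 0,0,0,-30,30, 0,0,0,-36,30, 0,0,0,-42,30, 0,0,0,-48,30, 0,0,0,-54,30, 0,0,0,-60,30, 0,0,0,-66,30, 0,0,0,-72,30, 0,0,0,-78,30, 0,0,0,-84,30, 0,0,0,-88,30, 0,0,0,-90,30, 0,0,0,-90,30, 0,0,0,-90,30]'
python3 -c "
from h import *
to(509,-377.5,278,140);print(read_state()['torque'])"
```

```text
clock: 32.55
eef_pos: [510.1, -378.0, 280.2]
tool_rot: [3.137, -0.0, 0.873]
force: [2.3, -2.7, 6.4]
width: 50.3
clock: 34.05
eef_pos: [510.8, -377.8, 280.1]
tool_rot: [3.14, 0.006, 2.443]
force: [4.6, -1.7, 6.0]
width: 50.4
t=34.05 pos [ 510.8 -377.8  280.1] rot [179.9   0.3 140. ] q1 0.54 q7 1.55 F [ 4.6 -1.7  6. ] w 50.4
  -> dx 1.6 dy -0.9 dz 2.1 turn -0.0  rows>= 0.1
[-0.18287849 -1.08685439  0.01292921]
```

Turned 90°. Release, rise and check.

```bash
python3 -m jog '[0,0,0,0,60, 0,0,0,0,85, 0,0,0,0,85, 0,0,0,0,85, 0,0,0,0,85, 0,0,-40,0,85, 0,0,-80,0,85, 0,0,-120,0,85, 0,0,-120,0,85]'
python3 -c "
from h import *
to(400,100,400,140)
snap('side','s15');snap('top','t15')
a=cv2.imread('pics/s15.png');cv2.imwrite('pics/c9.png',cv2.resize(a[225:325,265:375],None,fx=5,fy=5,interpolation=cv2.INTER_CUBIC))"
```

```text
clock: 34.8
eef_pos: [510.8, -378.7, 406.9]
tool_rot: [3.141, 0.014, 2.443]
force: [1.2, -0.6, 0.4]
width: 85.2
t=34.80 pos [ 510.8 -378.7  406.9] rot [179.9   0.8 140. ] q1 0.53 q7 1.54 F [ 1.2 -0.6  0.4] w 85.2
  -> dx 392.7 dy 295.4 dz 6.9 turn -0.0  rows>= 11.8
```

View pics/c9.png

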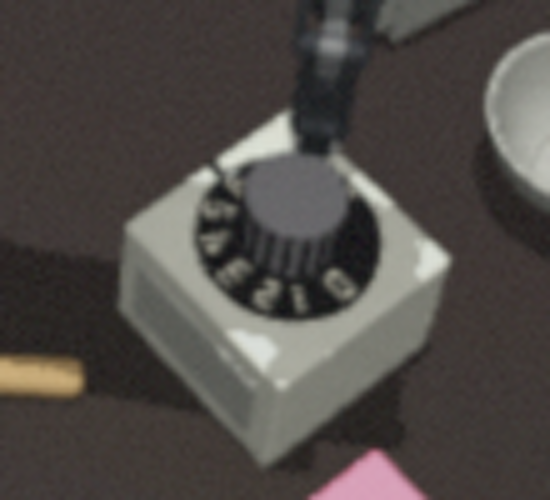

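View pics/t15.png

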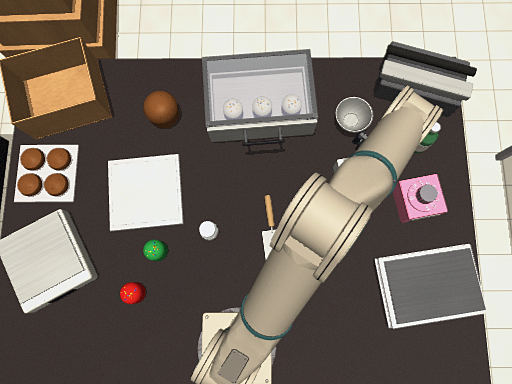

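```bash
python3 -m jog '[40,29,0,0,85, 80,59,0,0,85, 120,88,0,0,85, 160,118,0,0,85, 200,147,0,0,85, 240,177,0,0,85, 280,206,0,0,85, 320,236,0,0,85, 360,265,0,0,85, 393,295,0,0,85, 393,295,0,0,85, 393,295,0,0,85, 393,295,0,0,85, 393,295,0,0,85, 393,295,0,0,85]'
python3 -c "
from h import *
snap('side','s16');snap('top','t16')
a=cv2.imread('pics/t16.png');cv2.imwrite('pics/c10.png',cv2.resize(a[145:210,325:395],None,fx=8,fy=8,interpolation=cv2.INTER_CUBIC))
b=cv2.imread('pics/s16.png');cv2.imwrite('pics/c11.png',cv2.resize(b[90:250,250:420],None,fx=3.5,fy=3.5,interpolation=cv2.INTER_CUBIC))
cv2.imwrite('pics/c12.png',cv2.resize(a[40:165,195:330],None,fx=4.5,fy=4.5,interpolation=cv2.INTER_CUBIC))"
```

```text
clock: 36.15
eef_pos: [397.2, 100.8, 397.8]
tool_rot: [-3.139, -0.001, 2.443]
force: [0.1, -0.6, 0.4]
width: 85.2
```

View pics/c10.png

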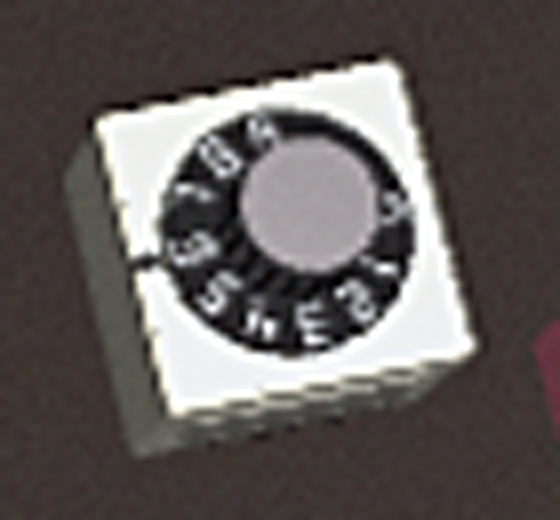

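View pics/c11.png

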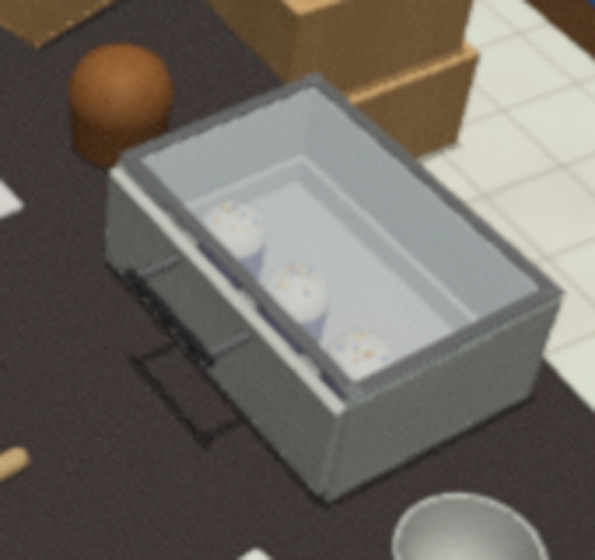

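View pics/c12.png

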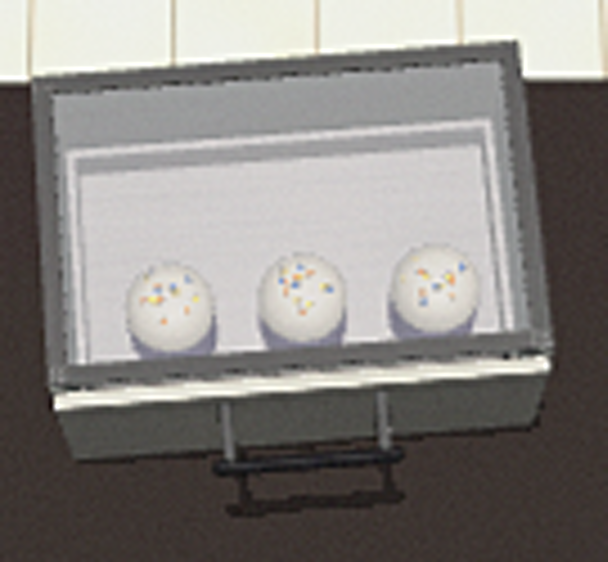

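View pics/s16.png

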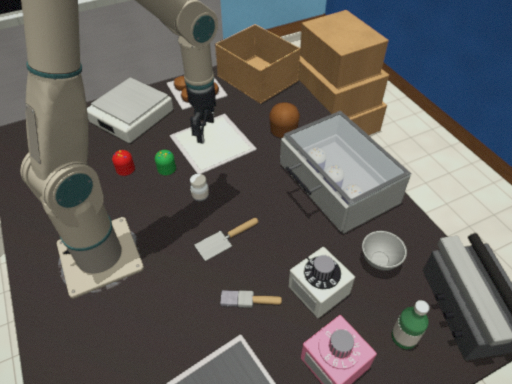

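```bash
python3 -c "
from h import *
f=lambda u,v:(195+u/4.5-.4,40+v/4.5-.4)
print(ray('top',*f(215,468),108),ray('top',*f(403,456),108))
a=cv2.imread('pics/t16.png');cv2.imwrite('pics/c13.png',cv2.resize(a[110:150,200:325],None,fx=6.4,fy=6.4,interpolation=cv2.INTER_CUBIC))"
```

```text
[603.99912355 -19.63414218 108.        ] [ 611.62558331 -147.10984947  108.        ]
```

View pics/c13.png

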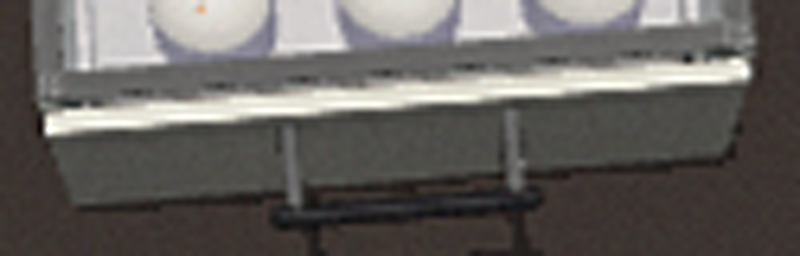

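Everything checks out, so I'm handing the job in.

```bash
python3 -c "
from h import *
print(finish_job()); print(read_state()['clock'])"
```

```text
the job is handed in; nothing more can be done
None
the job is handed in; nothing more can be done
```

The job is done and handed in at about 36 s. I pulled the drawer to its outer stop and stood the three small loaves upright in it. I then pushed it home and only after that turned the timer's sleeve 90° anticlockwise, from 3 to 6. Three loaves were all that stood on the sheet.

- **Loaves:** all three stand upright under the glass and the baking sheet is empty.
- **Drawer:** the front sits flush with the cabinet. The push ended against a hard stop at about 11 N. The handle's travel measured about 164 mm from the images and about 166 mm from the arm, which agrees with the stated 165 mm within error.
- **Timer:** the 6 stands at the index mark in both camera views, after I let go of the sleeve.
- **Other things:** nothing else had visibly moved in the last pictures, and the arm was clear of everything. No check failed.

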